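# Knock the clamp wedge home and free the tight lid of the dowel jar

### The arm

A 6-joint arm with a two-finger parallel gripper is mounted at the origin on a cart in front of the work surface, level with it; the furniture and walls round the work are solid. World frame = base frame: x ahead of the robot, y to its left, z up, the work surface at z = 0. Lengths are in mm, angles in rad, forces in N, time in s.
With the tool pointing down it reaches from about 350 to 875 mm from the base axis. Payload 4.2 kg.
Tool frame: the origin (TCP) lies between the finger pads; the fingertips stand 17 mm ahead of it and the grasp point (between the pads) lies 2 mm behind it; z points along the fingers, y is the line along which they close (so a half turn about z gives the same grasp; the last joint's range is limited). The gripper opens to 85 mm and grips with 20 to 120 N. Pads are 22 mm wide; open, the fingers measure 114 mm over their backs; the gripper's body (76 mm by 85 mm) begins 54 mm behind the grasp point. The pads swing forward as they close: fully open they stand 13 mm farther back than shut.
Start: joints at [-1, 0.385, 0.008, 0, -1.194, -0.259], TCP at [191.748, -594.838, 248.312] pointing down, gripper open.
Joint ranges: [-3.14, 3.14], [-1.21, 2.06], [-1.07, 1.41], [-3.16, 2.05], [-2.99, -0.16], [-3.1, 3.1]. Speed limits (rad/s): [2.79, 2.79, 3.14, 3.14, 3.14, 3.14].

### API

Orientations are given as a unit quaternion [x, y, z, w].
In Python, from bench import arm gives the robot as it stands.
- The arm moves only by the tool shift_gripper, called after "Request:" as name(argument=value, ...), one argument or row to a line, values as JSON. Schema: {"type":"object","properties":{"rows":{"type":"array","items":{"type":"object","properties":{"dx":{"type":"number"},"dy":{"type":"number"},"dz":{"type":"number"},"rx":{"type":"number"},"ry":{"type":"number"},"rz":{"type":"number"}},"additionalProperties":false},"minItems":1,"maxItems":10},"finger_gap":{"type":"number"},"only":{"type":"string"},"quiet":{"type":"boolean"},"lines":{"type":"string"}},"required":["rows"],"additionalProperties":false}. rows is a list of rows, 1 to 10 of them, each an object with the fields dx, dy, dz (the shift in normalised numbers (1 is 500 mm)), rx, ry, rz (a rotation vector in normalised numbers (1 is 180 degrees)); a field left out counts as zero; each row is the pose to reach, as a shift and turn from the pose commanded when the call began, along the tool's axes at that moment; what a row does not reach only later rows make up. A row lasts 1/10 s, in which the tool goes at most 50 mm and 0.15 rad, less where a joint would pass 70% of its speed; a pose out of reach is approached as far as the arm can. finger_gap is the finger opening in mm, set as the call begins (left out keeps the last). The fingers move at their own pace and stop on an object; the grip force is fixed at half the most. Time passes only in rows, so rows that do not move let the fingers close. The tool returns the time, the measured TCP pose, the force, the opening and the grip force at its end. only (a regular expression) keeps the lines of the reply that match it, lines (a string "A,B") keeps lines A to B, and quiet returns only ok. Shift and turn numbers lie between -1 and 1, and a call with a number outside is refused. Input that does not fit is refused with a message, and nothing moves.
- arm.read_state(): the state, without advancing time (a new reading comes with each control period).
- arm.get_image(name): name is "side" or "top" or "wrist"; returns the picture (420x560x3 uint8, blue, green, red); there is no depth.
- arm.get_calibration(name): a dict with "K" (3x3 intrinsics, pixels), "rvec" (rotation vector, rad) and "tvec" (3), from world to camera coordinates, as OpenCV has them. Camera axes: x right, y down, z forward; pixel columns grow to the right and rows downward; lengths in mm; the calibration is good to about 2 mm. A picture is of the moment at which its call begins: read the wrist's pose just before it. get_calibration takes no time and is no camera call; for the wrist camera it gives the pose at the moment of the call.
- arm.job_done(): hands the job in; it is judged then, once.
The state is a dict: "clock": time; "joints": joint angles; "joint_vel": joint speeds; "joint_efforts": joint torques, N m; "position": TCP position; "ee_rot": TCP orientation; "contact_force": force on the tool from outside, world axes, zero at the start; "wrist_torque": the same for the moment, N m; "gripper_width": finger opening in mm; "grasp_force": force on a finger pad.
Only numpy, scipy, OpenCV 4.12 (cv2) and the standard library are available. Lean on these libraries where they do the work, as an engineer would, in place of code of your own. Each camera call takes 0.05 s, during which the arm holds its last target. There are 200 camera calls.

### The job

The lid of the dowel jar has stuck. Knock the dark wedge of the V-block clamp down with the mallet (never by hand, and keep the mallet off the glass) until the jar is held fast, put the mallet back down on the table, then unscrew the red lid anticlockwise without the jar turning, going only as far as it takes for the threads to let go. Lift it straight off and finish holding it level a few centimetres above the mouth of the jar; leave the tape measure, glue bottle and offcut where they are.

Things in the scene. Friction and masses are not known exactly. Their poses are not given: they have to be found in the camera images.
- mallet: Mallet, 0.5 kg: brass head 44 x 44 mm, 70 mm tall, dark wooden faces, standing on one face; pale handle 24 mm wide, 28 mm tall, level, along the mallet's -x (roughly towards the robot at the start), from 22 to 172 mm from the head's axis, its centre line 35 mm above the table. Origin: centre of the head's underside, z up. Balance point 15 mm from the head's axis along the handle.
- wedge_clamp: Wooden V-block clamp fixed to the table: plywood board 116 (x) x 274 (y) mm, 18 mm thick; jaws reach 62, stop block 74, board's magnets 40 mm above the table. Origin: centre of the board's underside, z up. In its frame the jar's axis is at x 0, y -27 mm, the fixed jaw on its -y side, the sliding jaw on its +y side, then the wedge (x 0, y +45 mm), then the stop block.
- clamp_jaw: Sliding V jaw, pale wood, moves towards the jar (the clamp's -y) 1 mm for every 6 mm that the wedge is driven down. Origin: the clamp's origin shifted along with the jaw; axes as the clamp's. Closed on the jar it stops the jar from turning; until then the jar is loose and turns with its lid.
- wedge_top (a point): Centre of the flat top of the dark wooden wedge, where the mallet strikes; top face 28 x 15 mm (clamp's x, y), 115 mm above the table at wedge reading 0, 72 mm from the jar's axis. The wedge goes straight down.
- wedge (a joint): How far the wedge is driven down, m: 0 to 0.005 at the start, 0.034 at most. About 7 N of friction; it stays where it is left. At 0.016 to 0.018 the jaw meets the jar and the wedge all but stops; a few more blows that peak at 14 to 20 N set it tight.
- jar: Round glass jar of dowel pins, 62 mm in diameter, 83 mm tall to its mouth, 0.42 kg, standing loose in the clamp at any yaw. Origin: centre of its underside (18 mm above the table), z up. Neck 47 mm in diameter with three short threads; a sprung rubber seal on the rim presses the lid up against them.
- jar_mark (a point): Point on the glass wall, 31 mm from the jar's axis along its x, 30 mm above its underside; shows whether the jar turns.
- jar_lid: Red metal screw lid, 64 mm in diameter, 18 mm tall, 80 g; grasp across its skirt. Origin: centre of its lower rim, 89 mm above the table when shut, z up. Tight: 0.4 to 0.9 N m. Turned anticlockwise seen from above it rises about 2 mm and its threads let go after about 60 degrees; from 65 to 95 degrees it lifts straight off, farther round its lugs run against the next threads.
- lid_mark (a point): Point on the lid's skirt, 32 mm from its axis along its x, 9 mm above its lower rim. At the start it lies on the jar's +x side (within 3 degrees), so its direction in the jar's frame is the angle turned.
- tape_measure: Yellow and black pocket tape measure, 39 x 76 x 63 mm, a bystander. Origin: centre of its underside.
- glue_bottle: White glue bottle with red cap, 63 mm in diameter, 180 mm tall, a bystander. Origin: centre of its underside.
- offcut_1: Wood offcut, 60 x 160 x 45 mm, a bystander. Origin: centre of its underside.

How it is judged (in metres and radians):
On the way, in this order (a step that is already met when the one before it is completed fails the run):
1. the mallet strikes the top of the wedge (contact force between mallet and wedge above 4 N).
2. the wedge is driven down and the sliding jaw grips the jar with more than 20 N (value of joint wedge above 0.012 m and contact force between clamp_jaw and jar above 20 N), for 0.2 s.
3. the mallet has been set down on the table, off the clamp, before the lid is turned (height (world z) of mallet below 0.035 m and contact force between the fingers and mallet below 0.1 N and contact force between mallet and wedge_clamp below 0.1 N and z of jar_lid in the frame of jar below 0.078 m), for 0.2 s.
4. the lid, held by the fingers, comes free of the neck while the jar stays gripped (z of jar_lid in the frame of jar above 0.08 m and contact force between the fingers and jar_lid above 2 N and contact force between clamp_jaw and jar above 15 N), for 0.1 s.
At the end, for the whole second after the job is handed in: Lid held still by the fingers, level within 11 degrees, within 20 mm of the jar's axis, its lower rim 7 to 57 mm above the glass mouth, not touching the jar; jar upright on the board, still gripped by the jaw with over 15 N; mallet at rest on the table, off the clamp (z of jar_lid in the frame of jar between 0.09 and 0.14 m and horizontal distance between jar_lid and jar below 0.02 m and angle between jar_lid's own z axis and vertical below 0.2 rad and contact force between the fingers and jar_lid above 2 N and contact force between jar_lid and jar below 0.1 N and linear speed of each of jar_lid, mallet below 0.03 m/s and contact force between clamp_jaw and jar above 15 N and height (world z) of jar below 0.028 m and angle between jar's own z axis and vertical below 0.1 rad and height (world z) of mallet below 0.035 m and contact force between mallet and wedge_clamp below 0.1 N); the arm keeps its last pose, push and grip.
It fails at once if the hand or arm presses on the wedge (contact force between any of the fingers, the arm and wedge above 2 N).
It fails at once if the mallet knocks the jar or its lid (5 N) (contact force between mallet and jar above 5 N or contact force between mallet and jar_lid above 5 N).
It fails at once if the jar turns or shifts in the clamp, its wall moving by more than 15 mm (about 28 degrees) (distance of jar_mark from where it was at the start of the episode above 0.015 m).
It fails at once if the lid is turned on far past the point where its threads let go (more than about 108 degrees) (x of lid_mark in the frame of jar below -0.0098 m).
It fails at once if a bystander (tape measure, glue bottle, offcut) is moved by more than 25 mm (distance of any of tape_measure, glue_bottle, offcut_1 from where it was at the start of the episode above 0.025 m).
It also fails if it takes over 54 s, if anything falls off the work surface, if the arm or the gripper's body presses on something with over 40 N, if the wrist force passes 120 N, or if a joint passes its speed limit or range.

## Working session

There is one attempt and no reset: what is moved stays moved. The work goes in short steps, Python scripts to look and compute and a tool call to move; the robot and the scene stay as the last step left them, time stands still between calls to the robot, and variables do not carry over. Pictures are saved under pics/ and viewed, at most 10 in all, crops included, and the job is handed in when it is done.

```bash
ls; mkdir -p pics; python3 - <<'E'
from bench import arm
import cv2,numpy as np
for n in("top","side"):
    cv2.imwrite(f"pics/{n}0.png",arm.get_image(n)); c=arm.get_calibration(n); print(n,c)
s=arm.read_state(); print(s)
E
```

```text
bench.py
pics
top {'K': array([[472.61816624,   0.        , 280.00025335],
       [  0.        , 472.61816624, 204.02545641],
       [  0.        ,   0.        ,   1.        ]]), 'rvec': array([ 2.13310227, -2.16926942,  0.18028228]), 'tvec': array([ -22.3823517 ,  567.95613699, 1324.14678607])}
side {'K': array([[546.99558241,   0.        , 273.91488278],
       [  0.        , 546.99558241, 205.80421451],
       [  0.        ,   0.        ,   1.        ]]), 'rvec': array([ 1.9250787 , -0.25941533,  0.14045911]), 'tvec': array([-551.23351298,  151.87030419, 1232.21551668])}
{'clock': 0.1, 'joints': array([-1.00040670e+00,  3.85478423e-01,  6.74491483e-03, -4.20621700e-04,
       -1.19401536e+00, -2.58600402e-01]), 'joint_vel': array([ 0.00118148,  0.00027165,  0.00290709,  0.00259405, -0.00038677,
        0.0002113 ]), 'joint_efforts': array([-4.21737177e-04, -3.93318307e+01,  1.88928366e+01,  4.19794768e+00,
       -2.57461877e-03,  1.22116990e-05]), 'position': array([ 191.58543231, -594.38819357,  247.32695014]), 'ee_rot': array([-1.55187216e-01,  9.87884577e-01,  9.72324043e-04, -2.14241151e-04]), 'contact_force': array([-0.48394131, -0.20859121,  0.46541936]), 'wrist_torque': array([ 0.04579249, -0.00083731, -0.02129105]), 'grasp_force': 0.0, 'gripper_width': 85.11068623981298}
```

View pics/top0.png

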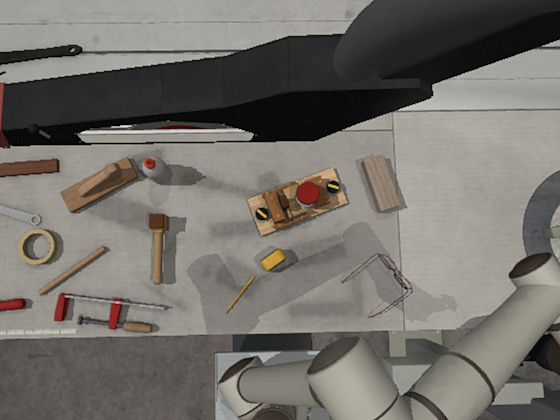

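View pics/side0.png

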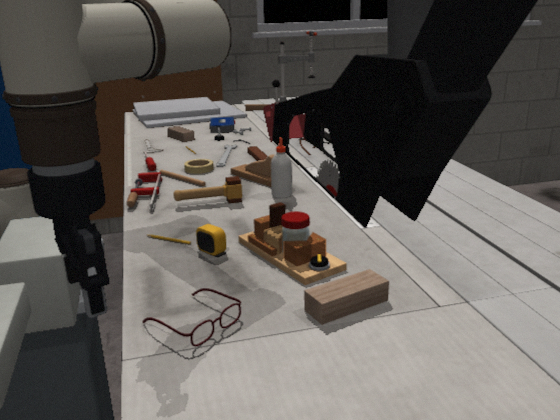

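The top view shows the mallet (head ~(160,222), handle down to (157,282)), the clamp board (~(298,202)) with the red lid at (307,192) and the wedge side to its left at ~(277,205). It also shows the glue bottle (152,170), tape (273,260) and offcut (380,183). The side view agrees. Next is a zoom for detail.

```bash
cat > h.py <<'E'
import numpy as np,cv2
from bench import arm
from scipy.spatial.transform import Rotation as R
def ray(n,uv,cal=None):
    c=cal or arm.get_calibration(n); M=cv2.Rodrigues(c["rvec"])[0]; t=np.ravel(c["tvec"])
    p=cv2.undistortPoints(np.array([[uv]],float),c["K"],None)[0,0]
    return -M.T@t, M.T@np.array([p[0],p[1],1])
def onz(n,uv,z,cal=None):
    o,d=ray(n,uv,cal); return o+d*(z-o[2])/d[2]
def proj(n,P,cal=None):
    c=cal or arm.get_calibration(n); return cv2.projectPoints(np.array(P,float).reshape(-1,1,3),c["rvec"],c["tvec"],c["K"],None)[0][:,0]
E
python3 - <<'E'
from h import *
im=cv2.imread("pics/top0.png")
a=cv2.resize(im[160:245,240:360],None,fx=4.5,fy=4.5,interpolation=cv2.INTER_CUBIC)
b=cv2.resize(im[205:295,130:185],None,fx=4.25,fy=4.25,interpolation=cv2.INTER_CUBIC)
o=np.zeros((390,800,3),np.uint8); o[:a.shape[0],:a.shape[1]]=a; o[:b.shape[0],550:550+b.shape[1]]=b
cv2.imwrite("pics/z0.png",o)
for uv,z in [((160,222),70),((157,282),35),((307,192),107),((262,214),40),((333,187),40),((277,205),115),((152,163),180),((273,260),63),((380,183),45)]: print(uv,onz("top",uv,z).round(1))
E
```

```text
(160, 222) [517.6 306.3  70. ]
(157, 282) [351.2 319.7  35. ]
(307, 192) [ 590.3 -106.1  107. ]
(262, 214) [539.6  20.5  40. ]
(333, 187) [ 615.8 -187.6   40. ]
(277, 205) [554.  -22.3 115. ]
(152, 163) [660.8 304.3 180. ]
(273, 260) [406.4  -9.1  63. ]
(380, 183) [ 624.7 -324.8   45. ]
```

View pics/z0.png

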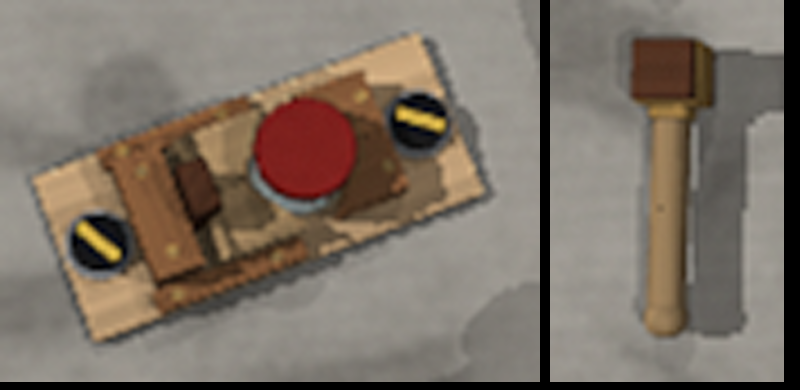

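```bash
python3 - <<'E'
from h import *
f=lambda x,y,z:onz("top",(x/4.5+240-.4,y/4.5+160-.4),z)
c=[f(*p,18) for p in((32,178),(425,33),(490,195),(95,342))]
m=sum(c)/4; yv=(c[0]-c[1]+c[3]-c[2]); yv/=np.linalg.norm(yv); xv=np.array([yv[1],-yv[0],0])
print([np.linalg.norm(c[i]-c[i-1]).round(1) for i in range(4)],m.round(1),np.degrees(np.arctan2(xv[1],xv[0])))
print("mags",f(100,243,40),f(418,122,40),"lid",f(305,148,107),"wedge",f(197,187,112))
print("pred jar",m-27*yv,"wedge",m+45*yv)
g=lambda x,y,z:onz("top",((x-550)/4.25+130-.4,y/4.25+205-.4),z)
print("mallet head",g(664,69,70),"handle",g(667,115,35),g(664,333,35))
hsv=cv2.cvtColor(cv2.imread("pics/top0.png"),cv2.COLOR_BGR2HSV)
print("side lid?",proj("side",[m-27*yv+[0,0,89],m+45*yv+[0,0,97]]))
c=arm.get_calibration("wrist");s=arm.read_state();M=cv2.Rodrigues(c["rvec"])[0];o=-M.T@c["tvec"].ravel()
T=R.from_quat(s["ee_rot"]).as_matrix();print("cam in tool",T.T@(o-s["position"]),(T.T@M.T).round(2),c["K"][0]);print(T.round(3))
E
```

```text
[np.float64(115.4), np.float64(277.5), np.float64(116.1), np.float64(276.1)] [579.6 -84.9  18. ] 19.60400123392325
mags [540.79699217  21.02321182  40.        ] [ 616.67812613 -186.18080648   40.        ] lid [ 588.92947368 -107.10405392  107.        ] wedge [564.8914195  -40.06592593 112.        ]
pred jar [ 588.69476898 -110.34091526   18.        ] wedge [564.53751926 -42.51446551  18.        ]
mallet head [521.09610676 316.4023343   70.        ] handle [493.94687301 322.26856786  35.        ] [348.57836036 321.24029088  35.        ]
side lid? [[293.32794921 216.30072428]
 [275.2274578  203.85646834]]
cam in tool [  80.75938457    1.0400996  -126.68260365] [[-0.   -0.95 -0.32]
 [ 1.   -0.    0.  ]
 [-0.   -0.32  0.95]] [365.84813651   0.         284.35175463]
[[-0.952 -0.307 -0.001]
 [-0.307  0.952  0.002]
 [ 0.     0.002 -1.   ]]
```

Careful with the scale: shifts go in shares of 500 mm and turns go in shares of 180 degrees. That gives: -410 mm / 500 = -0.82, -369 mm / 500 = -0.738, 0.312 rad / 3.1416 = 0.0993.

Request:
shift_gripper(
  rows=[
    {"dx": -0.082,"dy": 0.056,"dz": -0.002},
    {"dx": -0.164,"dy": 0.112,"dz": -0.004,"rz": 0.0191},
    {"dx": -0.246,"dy": 0.168,"dz": -0.006,"rz": 0.0382},
    {"dx": -0.328,"dy": 0.224,"dz": -0.008,"rz": 0.0573},
    {"dx": -0.41,"dy": 0.28,"dz": -0.01,"rz": 0.0764},
    {"dx": -0.492,"dy": 0.336,"dz": -0.012,"rz": 0.0987},
    {"dx": -0.574,"dy": 0.392,"dz": -0.014,"rz": 0.0993},
    {"dx": -0.656,"dy": 0.448,"dz": -0.016,"rz": 0.0993},
    {"dx": -0.738,"dy": 0.504,"dz": -0.018,"rz": 0.0993},
    {"dx": -0.82,"dy": 0.56,"dz": -0.02,"rz": 0.0993},
  ],
  finger_gap=85,
)

```text
clock: 1.1
position: [496.7, -200.6, 258.2]
ee_rot: [-0.0, 1.0, 0.0, -0.0]
contact_force: [0.3, -0.8, 0.4]
gripper_width: 85.5
grasp_force: 0.0
```

Request:
shift_gripper(
  rows=[
    {"dx": -0.08,"dy": -0.018,"dz": 0.002},
    {"dx": -0.16,"dy": -0.036,"dz": 0.004},
    {"dx": -0.24,"dy": -0.054,"dz": 0.006},
    {"dx": -0.24,"dy": -0.054,"dz": 0.006},
  ],
)

```text
clock: 1.5
position: [619.3, -229.7, 251.6]
ee_rot: [-0.0, 1.0, 0.0, -0.002]
contact_force: [-1.2, 0.7, -0.3]
gripper_width: 84.8
grasp_force: 0.0
```

```bash
python3 - <<'E'
from h import *
s=arm.read_state();print(s["position"],R.from_quat(s["ee_rot"]).as_matrix().round(3))
c=arm.get_calibration("wrist");im=arm.get_image("wrist");cv2.imwrite("pics/w1.png",im);np.save("w1.npy",c,allow_pickle=True)
E
```

```text
[ 619.31728145 -229.74292668  251.59509112] [[-1.    -0.    -0.003]
 [-0.     1.     0.   ]
 [ 0.003  0.    -1.   ]]
```

Converted, 160 mm / 500 = 0.32, 135 mm / 500 = 0.27.

Request:
shift_gripper(
  rows=[
    {"dx": 0.01,"dy": 0.09,"dz": -0.004},
    {"dx": 0.02,"dy": 0.18,"dz": -0.008},
    {"dx": 0.03,"dy": 0.27,"dz": -0.012},
    {"dx": 0.038,"dy": 0.32,"dz": -0.016},
    {"dx": 0.038,"dy": 0.32,"dz": -0.016},
  ],
)

```text
clock: 2.05
position: [595.7, -66.9, 264.4]
ee_rot: [-0.002, 1.0, 0.0, 0.0]
contact_force: [0.1, 0.3, 0.7]
gripper_width: 85.0
grasp_force: 0.0
```

```bash
python3 - <<'E'
from h import *
c=arm.get_calibration("wrist");im=arm.get_image("wrist");cv2.imwrite("pics/w1.png",im);np.save("w1.npy",c,allow_pickle=True)
E
```

```text
(no output)
```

View pics/w1.png

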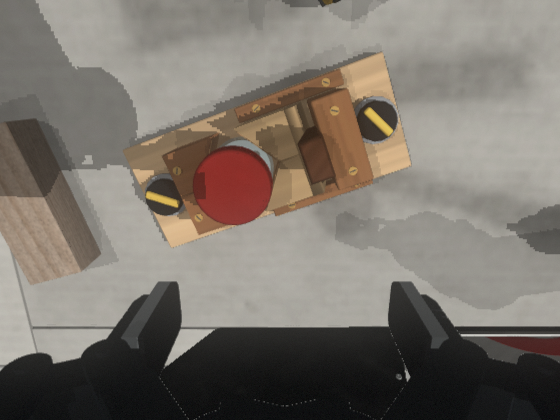

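```bash
python3 - <<'E'
from h import *
c=np.load("w1.npy",allow_pickle=True).item(); im=cv2.imread("pics/w1.png"); hsv=cv2.cvtColor(im,cv2.COLOR_BGR2HSV)
red=((hsv[...,0]<8)|(hsv[...,0]>172))&(hsv[...,1]>180)&(hsv[...,2]>60); red[300:]=0
k=max(cv2.findContours(red.astype(np.uint8),0,1)[0],key=cv2.contourArea); e=cv2.fitEllipse(k);print(e, "lid",onz("w",e[0],104,c),"diam",e[1][0]/365.85*np.linalg.norm(0),)
yel=cv2.inRange(hsv,(20,130,130),(32,255,255));yel[:50]=0;yel[300:]=0
ks=sorted(cv2.findContours(yel,0,1)[0],key=cv2.contourArea)[-2:]
m=[onz("w",cv2.minAreaRect(q)[0],40,c) for q in ks];print("mags",m)
for uv in((123,150),(381,51),(412,165),(173,248)): print(onz("w",uv,18,c).round(1))
a=cv2.resize(im[90:220,250:400],None,fx=4.5,fy=4.5,interpolation=cv2.INTER_CUBIC);
for th in np.arange(0,1,1): pass
w=np.array([564.7,-42,112]);x=np.array([np.cos(.342),np.sin(.342),0]);y=np.array([-x[1],x[0],0])
P=[w+sx*14*x+sy*7.5*y for sx,sy in((1,1),(1,-1),(-1,-1),(-1,1))]
p=proj("w",P,c);print(p)
cv2.polylines(a,[((p-[250,90]+.5)*4.5).astype(int)],True,(0,255,0),1);cv2.imwrite("pics/w1z.png",a)
E
```

```text
Traceback (most recent call last):
cv2.error: OpenCV(4.12.0) /io/opencv/modules/imgproc/src/shapedescr.cpp:361: error: (-201:Incorrect size of input array) There should be at least 5 points to fit the ellipse in function 'fitEllipseNoDirect'
```

```bash
cat > m.py <<'E'
from h import *
c=np.load("w1.npy",allow_pickle=True).item(); im=cv2.imread("pics/w1.png"); hsv=cv2.cvtColor(im,cv2.COLOR_BGR2HSV)
print(hsv[187,233],hsv[120,377],hsv[195,164])
red=((hsv[...,0]<4)|(hsv[...,0]>170))&(hsv[...,1]>150)&(hsv[...,2]>60); red[300:]=0
k=max(cv2.findContours(red.astype(np.uint8),0,1)[0],key=cv2.contourArea); e=cv2.fitEllipse(k);print(e, "lid",onz("w",e[0],104,c))
yel=cv2.inRange(hsv,(18,130,130),(32,255,255));yel[:50]=0;yel[300:]=0
ks=sorted(cv2.findContours(yel,0,1)[0],key=cv2.contourArea)[-2:]
print("mags",[onz("w",cv2.minAreaRect(q)[0],40,c) for q in ks])
for uv in((123,150),(381,51),(412,165),(173,248)): print(onz("w",uv,18,c).round(1))
a=cv2.resize(im[90:220,250:400],None,fx=4.5,fy=4.5,interpolation=cv2.INTER_CUBIC)
w=np.array([564.7,-42,112]);x=np.array([np.cos(.342),np.sin(.342),0]);y=np.array([-x[1],x[0],0])
p=proj("w",[w+sx*14*x+sy*7.5*y for sx,sy in((1,1),(1,-1),(-1,-1),(-1,1))],c)
cv2.polylines(a,[((p-[250,90]+.5)*4.5).astype(int)],True,(0,255,0),1);cv2.imwrite("pics/w1z.png",a)
E
python3 m.py
```

```text
[  2 175 140] [ 23 150 222] [ 18 105  80]
((232.92086791992188, 185.85543823242188), (74.05464172363281, 76.34087371826172), 126.69949340820312) lid [ 588.06858013 -107.12919036  104.        ]
mags [array([ 618.0547993, -187.7965133,   40.       ]), array([541.95991436,  22.09013929,  40.        ])]
[ 572.9 -229.6   18. ]
[479.6  24.8  18. ]
[587.5  66.1  18. ]
[ 681.4 -188.9   18. ]
```

View pics/w1z.png

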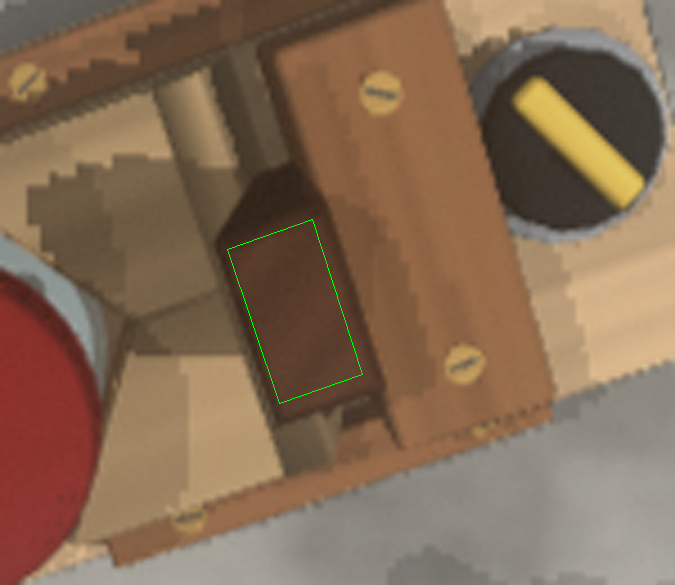

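The crop shows the dark wedge top at about crop (302,318). That is 1 mm from the prediction, so the wedge is at ≈ (565.5,-41) and the jar axis at ≈ (588.7,-108). Next I look at the mallet.

Converted, 385 mm / 500 = 0.77, 240 mm / 500 = 0.48.

Request:
shift_gripper(
  rows=[
    {"dx": 0.024,"dy": 0.096,"dz": 0.006},
    {"dx": 0.048,"dy": 0.192,"dz": 0.012},
    {"dx": 0.072,"dy": 0.288,"dz": 0.018},
    {"dx": 0.096,"dy": 0.384,"dz": 0.024},
    {"dx": 0.12,"dy": 0.48,"dz": 0.03},
    {"dx": 0.144,"dy": 0.576,"dz": 0.036},
    {"dx": 0.168,"dy": 0.672,"dz": 0.042},
    {"dx": 0.19,"dy": 0.77,"dz": 0.048},
    {"dx": 0.19,"dy": 0.77,"dz": 0.048},
    {"dx": 0.19,"dy": 0.77,"dz": 0.048},
  ],
  finger_gap=70,
)

```text
clock: 3.1
position: [501.9, 315.3, 238.8]
ee_rot: [-0.0, 1.0, -0.0, -0.0]
contact_force: [-0.5, -0.0, -0.0]
gripper_width: 70.0
grasp_force: 0.0
```

```bash
python3 - <<'E'
from h import *
c=arm.get_calibration("wrist");im=arm.get_image("wrist");cv2.imwrite("pics/w2.png",im);np.save("w2.npy",c,allow_pickle=True)
E
```

```text
(no output)
```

View pics/w2.png

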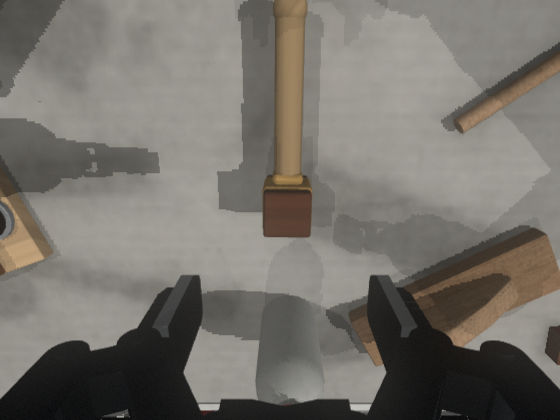

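The wrist view shows the mallet head's top face at (264..310, 189..237), with the handle centre line running from (288,170) to (289.5,20).

```bash
python3 - <<'E'
from h import *
c=np.load("w2.npy",allow_pickle=True).item()
print("head",onz("w",(287.3,213),70,c),[onz("w",u,70,c).round(1) for u in((265,189),(310,237))])
a,b=onz("w",(288.3,165),35,c),onz("w",(289.5,25),35,c);print(a,b,np.degrees(np.arctan2(a[1]-b[1],a[0]-b[0])))
s=arm.read_state();print(s["position"],s["joints"])
E
```

```text
head [519.86383463 318.81954876  70.        ] [array([498.8, 300.2,  70. ]), array([541.9, 338.6,  70. ])]
[485.35781807 319.91020544  35.        ] [370.16000437 320.53190975  35.        ] -0.3092132211247347
[502.22965925 314.43405414 239.13479671] [ 8.32473008e-01  3.36596516e-01 -8.85575679e-02  7.28495920e-05
 -1.14652380e+00 -2.40414165e+00]
```

Converted, 130 mm / 500 = 0.26, 80 mm / 500 = 0.16.

Request:
shift_gripper(
  rows=[
    {"dx": 0.014,"dy": 0.004,"dz": 0.08},
    {"dx": 0.028,"dy": 0.008,"dz": 0.16},
    {"dx": 0.042,"dy": 0.01,"dz": 0.26},
    {"dx": 0.042,"dy": 0.01,"dz": 0.26},
    {"dx": 0.042,"dy": 0.01,"dz": 0.26},
  ],
  finger_gap=60,
)

```text
clock: 3.65
position: [482.3, 319.2, 110.0]
ee_rot: [0.001, 1.0, -0.001, 0.0]
contact_force: [0.5, 0.7, 0.5]
gripper_width: 60.0
grasp_force: 0.0
```

Converted, 74 mm / 500 = 0.148, 40 mm / 500 = 0.08.

Request:
shift_gripper(
  rows=[
    {"dx": 0.002,"dz": 0.08},
    {"dx": 0.002,"dy": 0.002,"dz": 0.148},
    {"dx": 0.002,"dy": 0.002,"dz": 0.148},
  ],
)

```text
clock: 3.95
position: [480.2, 320.2, 34.4]
ee_rot: [0.001, 1.0, -0.001, -0.001]
contact_force: [-0.8, -0.8, 0.0]
gripper_width: 60.0
grasp_force: 0.0
```

Request:
shift_gripper(
  rows=[
    {},
    {},
    {},
    {},
    {},
    {},
  ],
  finger_gap=15,
)

```text
clock: 4.55
position: [480.9, 321.1, 38.4]
ee_rot: [0.0, 1.0, 0.0, 0.001]
contact_force: [-1.2, -4.2, 7.0]
gripper_width: 23.3
grasp_force: 60.9
```

Converted, -280 mm / 500 = -0.56, -150 mm / 500 = -0.3, -0.3 rad / 3.1416 = -0.0955.

Request:
shift_gripper(
  rows=[
    {"dz": -0.08},
    {"dz": -0.16},
    {"dz": -0.24},
    {"dx": -0.004,"dy": -0.08,"dz": -0.28},
    {"dx": -0.01,"dy": -0.16,"dz": -0.3},
    {"dx": -0.02,"dy": -0.24,"dz": -0.3,"rz": -0.0191},
    {"dx": -0.03,"dy": -0.32,"dz": -0.3,"rz": -0.0382},
    {"dx": -0.04,"dy": -0.4,"dz": -0.3,"rz": -0.0573},
    {"dx": -0.05,"dy": -0.48,"dz": -0.3,"rz": -0.0764},
    {"dx": -0.06,"dy": -0.56,"dz": -0.3,"rz": -0.0955},
  ],
)

```text
clock: 5.55
position: [509.2, 39.8, 185.9]
ee_rot: [-0.15, 0.989, 0.001, 0.0]
contact_force: [1.3, -0.3, -5.8]
gripper_width: 22.7
grasp_force: 61.3
```

Request:
shift_gripper(
  rows=[
    {},
    {},
  ],
)

```text
clock: 5.75
position: [509.4, 40.3, 185.7]
ee_rot: [-0.148, 0.989, 0.0, -0.0]
contact_force: [1.1, -0.3, -5.7]
gripper_width: 22.8
grasp_force: 61.4
```

Converted, -91 mm / 500 = -0.182, -46 mm / 500 = -0.092, -0.042 rad / 3.1416 = -0.0134.

Request:
shift_gripper(
  rows=[
    {"dx": 0.01,"dy": -0.092,"rz": -0.0064},
    {"dx": 0.02,"dy": -0.182,"rz": -0.0134},
    {"dx": 0.02,"dy": -0.182,"rz": -0.0134},
    {"dx": 0.02,"dy": -0.182,"rz": -0.0134},
  ],
)

```text
clock: 6.15
position: [527.2, -48.4, 185.3]
ee_rot: [-0.169, 0.986, 0.0, -0.0]
contact_force: [0.2, 0.1, -5.6]
gripper_width: 22.8
grasp_force: 62.2
```

```bash
python3 - <<'E'
from h import *
c=arm.get_calibration("wrist");w=arm.get_image("wrist");S=arm.get_image("side")
np.save("w3.npy",c,allow_pickle=True);cv2.imwrite("pics/w3raw.png",w)
o=np.hstack([cv2.resize(w,(400,300)),cv2.resize(S[150:300,180:380],(400,300))]);cv2.imwrite("pics/w3.png",o)
print(arm.read_state()["position"])
E
```

```text
[527.24760017 -47.32355744 185.34797321]
```

View pics/w3.png

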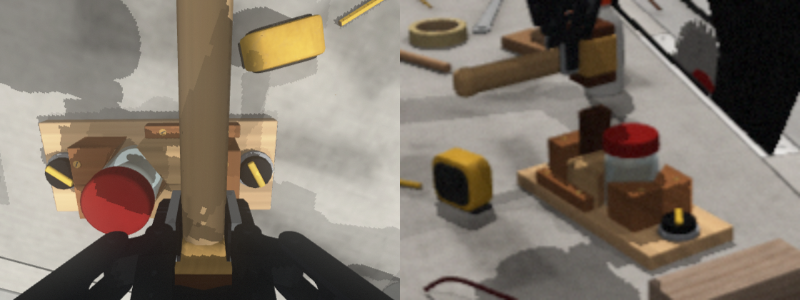

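Converted, 40 mm / 500 = 0.08, 36 mm / 500 = 0.072.

Request:
shift_gripper(
  rows=[
    {"dy": -0.006,"dz": 0.024},
    {"dy": -0.006,"dz": 0.048},
    {"dy": -0.006,"dz": 0.064},
    {"dy": -0.006,"dz": 0.072},
    {"dy": -0.006,"dz": 0.08},
  ],
)

```text
clock: 6.75
position: [528.0, -51.0, 145.4]
ee_rot: [-0.171, 0.985, -0.0, -0.001]
contact_force: [-4.3, 1.6, 2.0]
gripper_width: 22.8
grasp_force: 63.3
```

Request:
shift_gripper(
  rows=[
    {"dz": 0.006},
    {"dz": 0.012},
  ],
)

```text
clock: 6.95
position: [528.2, -51.2, 139.6]
ee_rot: [-0.17, 0.985, 0.0, -0.0]
contact_force: [-4.1, 1.9, 2.5]
gripper_width: 23.2
grasp_force: 63.4
```

Converted, -12 mm / 500 = -0.024, 4 mm / 500 = 0.008.

Request:
shift_gripper(
  rows=[
    {"dz": -0.024},
    {"dz": 0.008},
    {"dz": 0.008},
  ],
)

```text
clock: 7.25
position: [531.2, -51.3, 136.4]
ee_rot: [-0.17, 0.985, -0.0, 0.003]
contact_force: [1.1, -0.2, -3.7]
gripper_width: 22.8
grasp_force: 62.5
```

Request:
shift_gripper(
  rows=[
    {"dz": -0.028},
    {"dz": 0.006},
    {"dz": 0.006},
  ],
)

```text
clock: 7.55
position: [531.4, -51.2, 134.3]
ee_rot: [-0.171, 0.985, -0.001, 0.003]
contact_force: [2.2, 0.7, 2.5]
gripper_width: 23.0
grasp_force: 63.5
```

Converted, -14 mm / 500 = -0.028, 2 mm / 500 = 0.004.

Request:
shift_gripper(
  rows=[
    {"dz": -0.028},
    {"dz": 0.004},
    {"dz": 0.004},
  ],
)

```text
clock: 7.85
position: [530.9, -51.3, 133.1]
ee_rot: [-0.171, 0.985, -0.001, 0.003]
contact_force: [-0.7, 1.1, 9.8]
gripper_width: 23.1
grasp_force: 64.4
```

Request:
shift_gripper(
  rows=[
    {"dz": -0.028},
    {"dz": 0.004},
    {"dz": 0.004},
  ],
)

```text
clock: 8.15
position: [530.9, -51.4, 131.9]
ee_rot: [-0.171, 0.985, -0.001, 0.003]
contact_force: [-3.4, 1.3, 13.4]
gripper_width: 23.0
grasp_force: 65.2
```

```bash
python3 - <<'E'
from h import *
print(arm.read_state()["joints"],arm.read_state()["wrist_torque"])
w=arm.get_image("wrist");S=arm.get_image("side")
o=np.hstack([cv2.resize(w,(400,300)),cv2.resize(S[170:280,220:350],(400,340))[:300]]);cv2.imwrite("pics/w4.png",o)
E
```

```text
[ 0.20893679  0.34540793 -0.380173    0.00277201 -0.8397212  -1.43795369] [0.44536745 0.6728785  0.06871131]
```

View pics/w4.png

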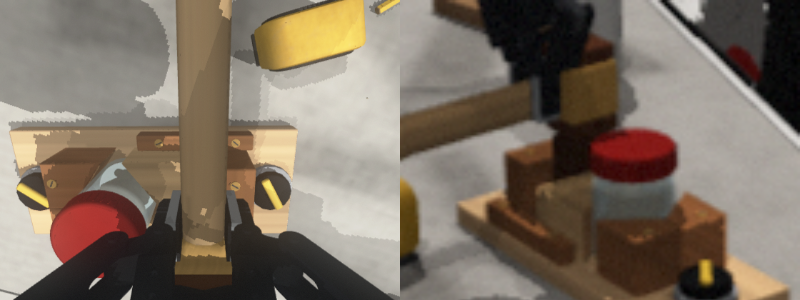

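Converted, -14 mm / 500 = -0.028, 0.5 mm / 500 = 0.001.

Request:
shift_gripper(
  rows=[
    {"dz": -0.028},
    {"dz": 0.001},
    {"dz": 0.001},
    {"dz": -0.028},
    {"dz": 0.001},
    {"dz": 0.001},
  ],
)

```text
clock: 8.85
position: [531.2, -51.2, 131.8]
ee_rot: [-0.171, 0.985, -0.001, 0.003]
contact_force: [-2.4, 1.6, 15.3]
gripper_width: 22.9
grasp_force: 65.3
```

Request:
shift_gripper(
  rows=[
    {"dz": -0.028},
    {"dz": 0.002},
    {"dz": 0.002},
    {"dz": 0.002},
  ],
)

```text
clock: 9.25
position: [531.0, -51.3, 131.4]
ee_rot: [-0.171, 0.985, -0.001, 0.003]
contact_force: [-3.1, 1.0, 15.2]
gripper_width: 22.9
grasp_force: 65.7
```

Request:
shift_gripper(
  rows=[
    {"dz": -0.028},
    {"dz": 0.002},
    {"dz": 0.002},
    {"dz": 0.002},
  ],
)

```text
clock: 9.65
position: [531.0, -51.3, 130.8]
ee_rot: [-0.171, 0.985, -0.001, 0.003]
contact_force: [-4.0, 1.8, 17.3]
gripper_width: 23.0
grasp_force: 66.1
```

Converted, -60 mm / 500 = -0.12, -40 mm / 500 = -0.08.

Request:
shift_gripper(
  rows=[
    {"dz": -0.028},
    {"dz": 0.002},
    {"dz": 0.002},
    {"dz": 0.002},
    {"dz": -0.08},
    {"dz": -0.12},
  ],
)

```text
clock: 10.25
position: [528.7, -51.4, 188.4]
ee_rot: [-0.17, 0.985, -0.0, 0.001]
contact_force: [1.8, 0.5, -4.9]
gripper_width: 23.1
grasp_force: 63.0
```

Request:
shift_gripper(
  rows=[
    {"dy": 0.09,"dz": -0.01,"rz": 0.0159},
    {"dy": 0.18,"dz": -0.01,"rz": 0.0318},
    {"dy": 0.27,"dz": -0.01,"rz": 0.0477},
    {"dy": 0.36,"dz": -0.01,"rz": 0.0637},
    {"dy": 0.45,"dz": -0.01,"rz": 0.0796},
    {"dy": 0.48,"dz": -0.01,"rz": 0.0955},
    {"dy": 0.48,"dz": -0.01,"rz": 0.1089},
    {"dy": 0.48,"dz": -0.01,"rz": 0.1089},
    {"dy": 0.48,"dz": -0.01,"rz": 0.1089},
  ],
)

```text
clock: 11.15
position: [447.4, 174.3, 190.4]
ee_rot: [-0.0, 1.0, -0.0, -0.001]
contact_force: [0.5, -0.7, -5.9]
gripper_width: 22.8
grasp_force: 62.8
```

Converted, 150 mm / 500 = 0.3, 148 mm / 500 = 0.296.

Request:
shift_gripper(
  rows=[
    {"dx": -0.014,"dz": 0.09},
    {"dx": -0.028,"dz": 0.18},
    {"dx": -0.04,"dz": 0.26},
    {"dx": -0.04,"dz": 0.286},
    {"dx": -0.04,"dz": 0.296},
    {"dx": -0.04,"dz": 0.3},
    {"dx": -0.04,"dz": 0.3},
  ],
)

```text
clock: 11.85
position: [468.8, 175.1, 41.7]
ee_rot: [0.0, 1.0, 0.001, 0.001]
contact_force: [-0.2, -0.2, -5.5]
gripper_width: 22.8
grasp_force: 62.7
```

Converted, 4 mm / 500 = 0.008, 2 mm / 500 = 0.004.

Request:
shift_gripper(
  rows=[
    {"dz": 0.004},
    {"dz": 0.008},
    {"dz": 0.008},
  ],
)

```text
clock: 12.15
position: [468.6, 175.3, 37.9]
ee_rot: [-0.0, 1.0, 0.001, 0.001]
contact_force: [-1.4, 0.0, 0.6]
gripper_width: 22.9
grasp_force: 63.5
```

Converted, -145 mm / 500 = -0.29, -115 mm / 500 = -0.23.

Request:
shift_gripper(
  rows=[
    {},
    {},
    {},
    {},
    {"dz": -0.04},
    {"dz": -0.13},
    {"dz": -0.23},
    {"dz": -0.29},
    {"dz": -0.29},
  ],
  finger_gap=60,
)

```text
clock: 13.05
position: [470.6, 176.4, 187.1]
ee_rot: [-0.0, 1.0, 0.003, 0.005]
contact_force: [1.0, 0.9, 0.5]
gripper_width: 59.7
grasp_force: 0.0
```

Request:
shift_gripper(
  rows=[
    {"dx": -0.024,"dy": -0.062,"rz": -0.0446},
    {"dx": -0.048,"dy": -0.124,"rz": -0.0891},
    {"dx": -0.074,"dy": -0.188,"rz": -0.1337},
    {"dx": -0.1,"dy": -0.25,"rz": -0.1783},
    {"dx": -0.124,"dy": -0.314,"rz": -0.2228},
    {"dx": -0.15,"dy": -0.376,"rz": -0.2674},
    {"dx": -0.174,"dy": -0.44,"rz": -0.3119},
    {"dx": -0.2,"dy": -0.504,"rz": -0.3565},
    {"dx": -0.24,"dy": -0.566,"rz": -0.3883},
    {"dx": -0.24,"dy": -0.566,"rz": -0.3883},
  ],
  finger_gap=85,
)

```text
clock: 14.05
position: [589.1, -111.3, 180.2]
ee_rot: [-0.572, 0.821, 0.0, -0.001]
contact_force: [-0.1, 2.0, -0.6]
gripper_width: 85.2
grasp_force: 0.0
```

```bash
python3 - <<'E'
from h import *
for _ in range(3):
    s=arm.read_state();print(s["position"],R.from_quat(s["ee_rot"]).as_matrix()[:2,:2].round(3).tolist(),s["joints"].round(2))
    c=arm.get_calibration("wrist");w=arm.get_image("wrist")
np.save("w5.npy",c,allow_pickle=True);cv2.imwrite("pics/w5raw.png",w);t=arm.get_image("top")
cv2.imwrite("pics/w5.png",np.hstack([cv2.resize(w,(480,360)),cv2.resize(t[150:290,200:325],(320,360))]))
hsv=cv2.cvtColor(w,cv2.COLOR_BGR2HSV)
red=((hsv[...,0]<4)|(hsv[...,0]>170))&(hsv[...,1]>150)&(hsv[...,2]>60)
k=max(cv2.findContours(red.astype(np.uint8),0,1)[0],key=cv2.contourArea); e=cv2.fitEllipse(k);print(e, "lid",onz("w",e[0],104,c))
E
```

```text
[ 589.09928509 -111.32044345  180.21108885] [[-0.347, -0.938], [-0.938, 0.347]] [ 0.08  0.4  -0.15  0.   -1.02 -0.44]
[ 587.94541859 -109.82105797  180.12335199] [[-0.348, -0.938], [-0.938, 0.348]] [ 0.09  0.4  -0.16 -0.   -1.02 -0.44]
[ 587.38351926 -108.76620095  180.33647041] [[-0.346, -0.938], [-0.938, 0.346]] [ 0.09  0.39 -0.16 -0.   -1.02 -0.44]
((280.3084716796875, 230.84532165527344), (102.26262664794922, 102.8385238647461), 173.66226196289062) lid [ 588.88596917 -109.93096042  104.        ]
```

View pics/w5.png

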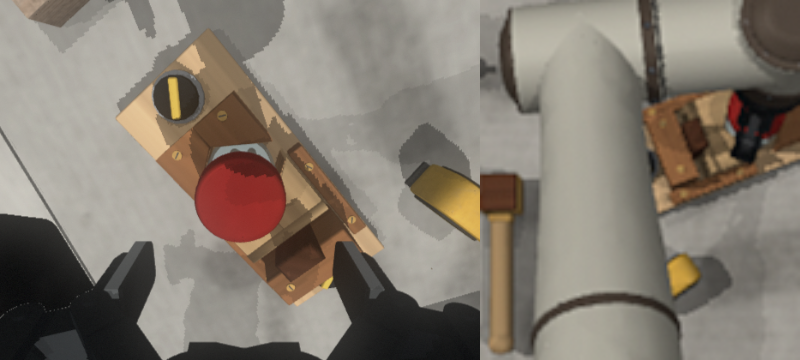

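Converted, 86 mm / 500 = 0.172, 70 mm / 500 = 0.14.

Request:
shift_gripper(
  rows=[
    {"dz": 0.07},
    {"dz": 0.14},
    {"dz": 0.172},
    {"dz": 0.172},
    {"dz": 0.172},
  ],
)

```text
clock: 14.75
position: [588.2, -107.4, 96.5]
ee_rot: [-0.573, 0.819, -0.0, 0.0]
contact_force: [0.4, 0.6, 1.2]
gripper_width: 84.9
grasp_force: 0.0
```

Request:
shift_gripper(
  rows=[
    {},
    {},
    {},
    {},
    {},
  ],
  finger_gap=55,
)

```text
clock: 15.25
position: [590.2, -108.2, 98.6]
ee_rot: [-0.573, 0.819, -0.002, 0.003]
contact_force: [-0.5, 0.5, 5.8]
gripper_width: 61.5
grasp_force: 64.8
```

Converted, -0.5 mm / 500 = -0.001, -0.3 rad / 3.1416 = -0.0955.

Request:
shift_gripper(
  rows=[
    {"rz": -0.0318},
    {"rz": -0.0637},
    {"dz": -0.001,"rz": -0.0955},
    {"dz": -0.001,"rz": -0.0955},
  ],
)

```text
clock: 15.65
position: [589.7, -108.4, 98.8]
ee_rot: [-0.69, 0.724, -0.002, 0.002]
contact_force: [0.6, -0.0, 5.5]
gripper_width: 61.5
grasp_force: 64.8
```

```bash
python3 - <<'E'
from h import *
s=arm.read_state();print(s["wrist_torque"],s["joints"].round(2),s["gripper_width"])
w=arm.get_image("wrist");cv2.imwrite("pics/w6.png",w)
E
```

```text
[-0.02559511 -0.17123219  0.37825862] [ 0.09  0.48 -0.25  0.   -0.83 -0.14] 61.53001183553454
```

View pics/w6.png

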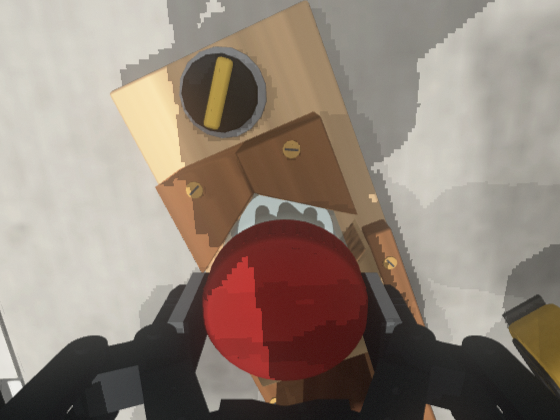

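Converted, -0.5 mm / 500 = -0.001, -0.4 rad / 3.1416 = -0.1273.

Request:
shift_gripper(
  rows=[
    {"rz": -0.0414},
    {"rz": -0.0828},
    {"dz": -0.001,"rz": -0.1241},
    {"dz": -0.001,"rz": -0.1273},
    {"dz": -0.001,"rz": -0.1273},
  ],
)

```text
clock: 16.2
position: [589.8, -108.6, 99.8]
ee_rot: [0.82, -0.573, 0.003, -0.001]
contact_force: [-0.7, -0.6, 9.0]
gripper_width: 61.8
grasp_force: 65.0
```

```bash
python3 - <<'E'
from h import *
s=arm.read_state();print(s["wrist_torque"],s["position"],s["contact_force"])
cv2.imwrite("pics/w7.png",arm.get_image("wrist"))
E
```

```text
[-0.14005921  0.06745825  0.13080093] [ 589.78238828 -108.56088713   99.83975793] [-0.65470321 -0.61044166  9.01759258]
```

Request:
shift_gripper(
  rows=[
    {"rz": -0.0414},
    {"rz": -0.0828},
    {"dz": -0.001,"rz": -0.1241},
    {"dz": -0.002,"rz": -0.1655},
    {"dz": -0.002,"rz": -0.2069},
    {"dz": -0.002,"rz": -0.2228},
    {"dz": -0.002,"rz": -0.2228},
  ],
)

```text
clock: 16.95
position: [589.9, -108.5, 100.9]
ee_rot: [0.966, -0.257, 0.003, -0.0]
contact_force: [-0.7, 0.7, 8.7]
gripper_width: 61.6
grasp_force: 65.1
```

```bash
python3 - <<'E'
from h import *
s=arm.read_state();print(s["wrist_torque"],s["joints"].round(2))
cv2.imwrite("pics/w8.png",arm.get_image("wrist"));cv2.imwrite("pics/s8.png",arm.get_image("side"))
E
```

```text
[-0.08107432  0.09683618  0.0896883 ] [ 0.09  0.48 -0.25  0.   -0.84  0.96]
```

Converted, -4 mm / 500 = -0.008, -2 mm / 500 = -0.004.

Request:
shift_gripper(
  rows=[
    {"dz": -0.004},
    {"dz": -0.008},
    {"dz": -0.008},
  ],
)

```text
clock: 17.35
position: [587.5, -108.1, 101.8]
ee_rot: [0.966, -0.258, -0.0, -0.0]
contact_force: [0.2, 0.3, -0.6]
gripper_width: 61.9
grasp_force: 65.1
```

Converted, -34 mm / 500 = -0.068, -32 mm / 500 = -0.064.

Request:
shift_gripper(
  rows=[
    {"dz": -0.006},
    {"dz": -0.016},
    {"dz": -0.032},
    {"dz": -0.048},
    {"dz": -0.064},
    {"dz": -0.068},
    {"dz": -0.068},
    {"dz": -0.068},
  ],
)

```text
clock: 18.15
position: [587.7, -108.2, 135.7]
ee_rot: [0.966, -0.258, -0.0, -0.0]
contact_force: [0.2, -0.7, -0.7]
gripper_width: 61.8
grasp_force: 65.2
```

```bash
python3 - <<'E'
from h import *
for n in("side","top"):
    im=arm.get_image(n);hsv=cv2.cvtColor(im,cv2.COLOR_BGR2HSV)
    red=((hsv[...,0]<4)|(hsv[...,0]>170))&(hsv[...,1]>150)&(hsv[...,2]>60)
    if n=="side": red[:150]=0;red[250:]=0;red[:,:250]=0;red[:,350:]=0
    else: red[:170]=0;red[230:]=0;red[:,270:][:, 70:]=0;red[:,:270]=0
    y,x=np.nonzero(red);print(n,x.min(),x.max(),y.min(),y.max(),len(x))
print("rest exp",proj("side",[[588.7,-108.5,98],[588.7,-108.5,136]]))
im0=cv2.imread("pics/side0.png");im=arm.get_image("side");h=cv2.cvtColor(im0,cv2.COLOR_BGR2HSV)
red=((h[...,0]<4)|(h[...,0]>170))&(h[...,1]>150)&(h[...,2]>60);red[:150]=0;red[250:]=0;red[:,:250]=0;red[:,350:]=0
y,x=np.nonzero(red);print("side0",x.min(),x.max(),y.min(),y.max(),len(x))
# mallet check in top: dark head colour near expected
print("mallet px",proj("top",[[508,175,70],[360,175,35]]))
E
```

```text
side 281 335 185 212 129
top 299 315 194 200 48
rest exp [[293.15553857 219.71163038]
 [292.92202397 203.92171779]]
side0 281 335 185 228 272
mallet px [[206.8911725  224.65960041]
 [208.31658697 277.91612872]]
```

Request:
shift_gripper(
  rows=[
    {},
    {},
    {},
  ],
)

```text
clock: 18.6
position: [587.9, -108.2, 135.7]
ee_rot: [0.966, -0.258, -0.0, 0.0]
contact_force: [0.8, -0.4, 0.0]
gripper_width: 61.9
grasp_force: 65.2
```

```bash
python3 -c "
from bench import arm
print(arm.job_done())"
```

```text
the job is handed in; nothing more can be done
None
```

The job was handed in at 18.6 s, but no verdict came back: the wedge was knocked tight, the mallet set back on the table, and the lid turned about 80° and now held level about 38 mm above its closed height, with the jar's grip and stillness not measured directly.

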